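# Hold the lamp shutter half open with the pull rod

### The job

Take the square-headed pull rod out of the rack, put its steel end well down through the eyelet of the lamp box's closed shutter, and with it slide the shutter against its spring to half travel, so that half of the window is uncovered. Finish while still gripping the rod and holding the shutter steady there: the spring shuts it if you let go. The lamp is hot, so the gripper must not touch the shutter, and the other things on the bench are to be left where they are.

Things in the scene. Friction and masses are not known exactly. Their poses are not given: they have to be found in the camera images.
- lamp: lamp box, aluminium, 140 (x) x 200 (y) x 100 mm tall, fixed to the bench, turned up to 0.4 rad. Origin: centre of underside; z up, x from slotted front to back, y along the shutter's travel. Its top has an amber window 50 (x) x 60 (y) mm centred at y -30 mm, under the shutter, and at y +92 mm a spring block 22 mm tall.
- half_tick (a point): the middle, thicker one of three black ticks on top of the scale bar at the back of the lamp box (x +51, y 0, 116 mm up). The shutter's black pointer stands at the first tick (y -30 mm) closed, at this one at half travel, at the third (y +30 mm) fully open.
- shutter (a joint): shutter travel in m: 0 closed, 0.030 half, 0.060 fully open, towards +y of the lamp box. Flat steel plate 88 (x) x 64 (y) x 6 mm on two rails, top 112.5 mm above the bench, black pointer at its back edge, front arm ending in the eyelet. A spring shuts it when let go; push needed: about 2.1 N closed, 4.2 N at half, 6.3 N fully open.
- eyelet (a point): centre of the top face of the shutter's eyelet: ring with an upright axis, bore 14 mm, outside 28 mm, 6 mm thick, top 112.5 mm above the bench, 22 mm in front of the box's front face; it moves with the shutter; free air beneath it down to the bench. Axes as the lamp box's.
- pull_rod: pull rod, 60 to 130 g, 96 mm long, upright in one of the rack's holes: steel shank 9 mm thick, 50 mm long, tapered over the last 7 mm to a 5 mm tip, under a square black head 18 x 18 mm, 46 mm tall (50 to 96 mm above the tip), flats facing its x and y axes, which start along the rack's. Origin at the lower tip (15 mm above the bench at the start), z up the rod.
- rod_grip (a point): middle of the pull rod's square head, the place to grip: on the rod's axis, 75 mm above its tip.
- rack: rod rack, a grey block 70 (x) x 190 (y) x 45 mm tall, fixed, anywhere ahead of the robot, turned up to 0.4 rad; origin at the centre of its underside. Three holes 30 mm deep along its y axis at -60, 0 and +60 mm hold the three rods, in any order.
- ball_rod: bystander: rod of the same shank with a round ball head 26 mm across, in the rack; its top is 43 mm above the rack top; origin at its lower tip
- tee_rod: bystander: rod of the same shank with a thin T-bar head 40 mm wide, in the rack; its top is 41 mm above the rack top; origin at its lower tip
- beaker: bystander: glass beaker, 64 mm across, 85 mm tall, origin at its underside
- reagent_bottle: bystander: white bottle, 60 mm across, 110 mm tall, origin at its underside
- jar: bystander: small amber jar, 48 mm across, 50 mm tall, origin at its underside
- vial: bystander: small green glass vial, 26 mm across, 44 mm tall, origin at its underside
- dish: bystander: low white dish, 80 mm across, 18 mm tall, origin at its underside

How it is judged:
By the outcome, as a careful person would: the job done as asked, in the order asked, and still so for the second after the job is handed in, while the arm keeps its last pose, push and grip.
It also fails if it takes over 53 s, if anything falls off the work surface, if the arm or the gripper's body presses on something with over 40 N, if the wrist force passes 120 N, or if a joint passes its speed limit or range.

### The arm

A 6-joint arm with a two-finger parallel gripper is mounted at the origin on the work surface. World frame = base frame: x ahead of the robot, y to its left, z up, the work surface at z = 0. Lengths are in m, angles in rad, forces in N, time in s.
With the tool pointing down it reaches from about 0.3 to 1 m from the base axis. Payload 5.1 kg.
Tool frame: the origin (TCP) lies midway between the tips of the shut fingers; the grasp point (between the pads) lies 19 mm behind it; z points along the fingers, y is the direction in which the jaws open and shut (so a half turn about z gives the same grasp; the last joint's range is limited). The gripper opens to 95 mm and grips with 3 to 60 N. Pads are 20 mm wide; open, the fingers measure 119 mm over their backs; the gripper's body (75 mm by 180 mm) begins 59 mm behind the grasp point.
Start: joints at [1.16, 0.124, 1.65, -0, 1.367, -0.083], TCP at [0.209, 0.615, 0.182] pointing down, gripper open.
Joint ranges: [-2.61, 2.61], [-1.02, 2.33], [0.03, 2.71], [-1.35, 4.49], [0.32, 2.68], [-2.91, 2.91]. Speed limits (rad/s): [2.57, 2.57, 3.14, 3.14, 3.14, 3.14].

### API

Orientations are given as a unit quaternion [w, x, y, z].
In Python, from rig import state, camera, calibration, sign_off, boxes_of, trace, mark_of gives the robot as it stands. The module is installed in compiled form; this text tells all that it offers.
- The arm moves only by the tool step_arm, never from a script. Its argument "moves" is a list of rows, each a list of 3 entries, a list of its own where there are three numbers: the opening, from -1 (shut) to 1 (fully open), so that 0 is half open, then the shift along the world's x, y, z in cm, then the turn about the world's z in rad. In form: [[jaw, [tx, ty, tz], roll], ...]. A call has 1 to 20 rows; each row is the pose to reach, as a shift and turn from the pose measured when the call began; what a row does not reach only later rows make up. A row lasts 1/10 s, in which the tool goes at most 50 mm and 8.59 degrees, less where a joint would pass 70% of its speed; a pose out of reach is approached as far as the arm can. A call with a gripper value outside its range is refused whole. The fingers move at their own pace and stop on an object; "squeeze" is the grip in N (left out, the last holds). Time passes only in rows, so rows that repeat a pose let the fingers close. It gives the time, the measured TCP pose, the force and the opening at its end, in the units of the state.
- state(): the state, without advancing time (a new reading comes with each control period).
- camera(name): name is "side" or "top"; returns (picture, depth): 384x512x3 uint8, red, green, blue; 384x512 float32, m along the optical axis (not along the pixel's ray), 0 where there is no reading.
- calibration(name): a dict with "K" (3x3 intrinsics, pixels), "distortion" ([k1, k2, p1, p2, k3] as OpenCV has them; the pictures are not rectified), "R" (3x3) and "t" (3): a world point X has camera coordinates R X + t. Camera axes: x right, y down, z forward; pixel columns grow to the right and rows downward; lengths in m; the calibration is good to about 2 mm. A picture is of the moment at which its call begins. calibration takes no time and is no camera call.
- sign_off(): hands the job in, once; it reports no verdict.
Trained networks look in the newest picture that a camera, given by its name, has taken for a name from the list of things; names that differ only in an ending like _2 or _b are one class to them, and where a whole thing is asked for, a point or a joint stands for the part that bears it (a point fixed in the world has none). Each returns a list of dicts, best first, with "score" (0 to 1); they miss things now and then, are a little off and sometimes report something else, mostly with a low value. They report only what shows in the picture. A call takes as long as a camera call.
- boxes_of(label, camera): "position" ([x, y, z] in m, in world coordinates, good to about 4 mm: the middle of the surface that is visible of it).
- trace(label, camera): "pixels" (384x512 bool, what is visible of it).
- mark_of(label, camera): "position" ([x, y, z] in m, in world coordinates, good to about 4 mm: a listed point, or the origin of a listed thing).
The state is a dict: "time_s": time; "joint_positions": joint angles; "qd": joint speeds; "joint_torque": joint torques, N m; "ee_pos": TCP position; "tcp_rot": TCP orientation; "contact_force": force on the tool from outside, world axes, zero at the start; "torque": the same for the moment, N m; "finger_gap": finger opening in m.
Only numpy, scipy, OpenCV 4.12 (cv2) and the standard library are available. Lean on these libraries where they do the work, as an engineer would, in place of code of your own. Each camera call takes 0.05 s, during which the arm holds its last target.

## Working session

There is one attempt and no reset: what is moved stays moved. The work goes in short steps, Python scripts to look and compute and a tool call to move; the robot and the scene stay as the last step left them, time stands still between calls to the robot, and variables do not carry over. Pictures are saved under pics/ and viewed, and the job is handed in when it is done.

Besides the shell and the picture viewer there is one more tool, called after ">>>" by a JSON object that holds its "name" and its "arguments". step_arm: Moves the arm, as the interface text tells. Its arguments: {"type":"object","properties":{"moves":{"type":"array","items":{"type":"array"}},"squeeze":{"type":"number"}},"required":["moves"]}

```bash
mkdir -p pics
cat > h.py <<'E'
import numpy as np, cv2
from rig import *
def snap(n,f):
    p,d=camera(n); cv2.imwrite('pics/'+f,p[:,:,::-1]); return p,d
def px2w(n,u,v,depth):
    c=calibration(n);K=np.array(c['K'],float);D=np.array(c['distortion'],float)
    q=cv2.undistortPoints(np.array([[[u,v]]],float),K,D)[0,0]
    X=np.array([q[0]*depth,q[1]*depth,depth]); return np.array(c['R']).T@(X-np.array(c['t']))
def ray(n,u,v):
    a=px2w(n,u,v,0.0);b=px2w(n,u,v,1.0);return a,b-a
def onz(n,u,v,z):
    a,d=ray(n,u,v);return a+d*(z-a[2])/d[2]
def w2px(n,X):
    c=calibration(n)
    r=cv2.Rodrigues(np.array(c['R'],float))[0]
    return cv2.projectPoints(np.array(X,float).reshape(-1,1,3),r,np.array(c['t'],float),np.array(c['K'],float),np.array(c['distortion'],float))[0][:,0]
E
python3 - <<'E'
from h import *
np.set_printoptions(precision=4,suppress=True)
print(state())
for n in('top','side'):
    snap(n,n+'0.png')
    c=calibration(n);print(n,-np.array(c['R']).T@np.array(c['t']))
    for l in('pull_rod','rod_grip','eyelet','half_tick','lamp','rack'):
        for m in mark_of(l,n)[:2]: print(l,m)
E
```

```text
{'time_s': 0.0, 'joint_positions': array([ 1.1604,  0.1245,  1.6516, -0.    ,  1.3675, -0.0826]), 'qd': array([-0.0011,  0.0007,  0.0002, -0.0019, -0.0008, -0.0001]), 'joint_torque': array([ -0.0008, -41.7577, -35.9934,   0.0774,   0.0489,  -0.0002]), 'ee_pos': array([0.209 , 0.6147, 0.1804]), 'tcp_rot': array([-0.0002,  0.1632,  0.9866, -0.001 ]), 'contact_force': array([ 0.5642, -0.0328, -0.3344]), 'torque': array([0.0093, 0.0284, 0.0213]), 'finger_gap': 0.0951484924319851}
top [0.4093 0.0144 1.0398]
pull_rod {'position': [0.5477, 0.1427, 0.0175], 'score': 0.6}
rod_grip {'position': [0.5504, 0.1473, 0.0957], 'score': 0.4}
eyelet {'position': [0.4616, -0.2087, 0.1105], 'score': 0.85}
eyelet {'position': [0.7705, 0.0572, 0.0032], 'score': 0.39}
half_tick {'position': [0.6047, -0.182, 0.113], 'score': 0.86}
lamp {'position': [0.5544, -0.182, -0.0012], 'score': 0.95}
rack {'position': [0.5643, 0.206, -0.0016], 'score': 0.97}
side [0.4145 0.8628 0.7057]
pull_rod {'position': [0.5515, 0.1453, 0.0158], 'score': 0.73}
rod_grip {'position': [0.5537, 0.1459, 0.0912], 'score': 0.7}
rod_grip {'position': [0.7554, -0.0817, 0.0027], 'score': 0.58}
eyelet {'position': [0.4575, -0.2082, 0.1113], 'score': 0.76}
half_tick {'position': [0.5985, -0.1878, 0.1122], 'score': 0.83}
rack {'position': [0.5674, 0.2003, -0.0044], 'score': 0.82}
```

View pics/top0.png

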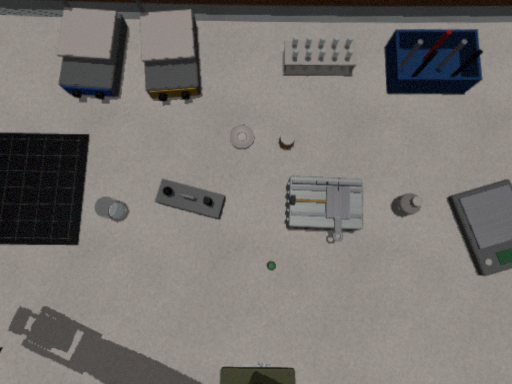

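View pics/side0.png

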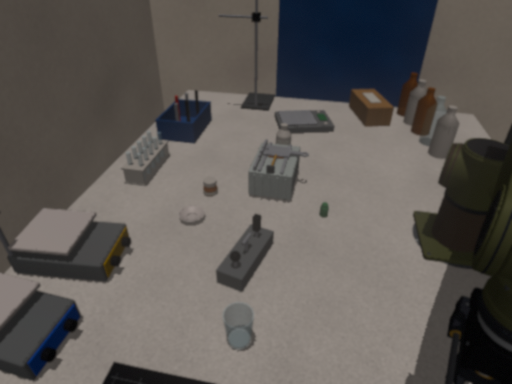

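Run:
```python
from h import *
t=cv2.imread('pics/top0.png');s=cv2.imread('pics/side0.png')
a=cv2.resize(t[165:225,145:235],None,fx=5,fy=5,interpolation=2)
b=cv2.resize(t[165:250,275:375],None,fx=5,fy=5,interpolation=2)
c=cv2.resize(s[205:290,210:285],None,fx=5,fy=5,interpolation=2)
d=cv2.resize(s[130:205,240:315],None,fx=5,fy=5,interpolation=2)
def st(x,y):
    h=max(x.shape[0],y.shape[0]);f=lambda i:cv2.copyMakeBorder(i,0,h-i.shape[0],0,5,0)
    return np.hstack([f(x),f(y)])
m=st(a,b);print(m.shape);cv2.imwrite('pics/z_top.png',cv2.resize(m,None,fx=.8,fy=.8));m=st(c,d);cv2.imwrite('pics/z_side.png',m)
```

```text
(425, 960, 3)
```

View pics/z_top.png

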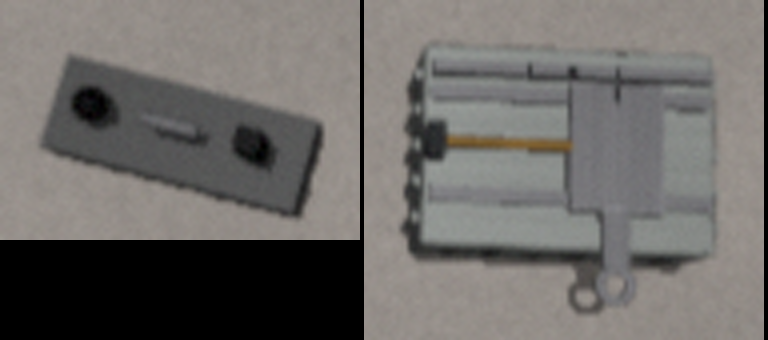

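View pics/z_side.png

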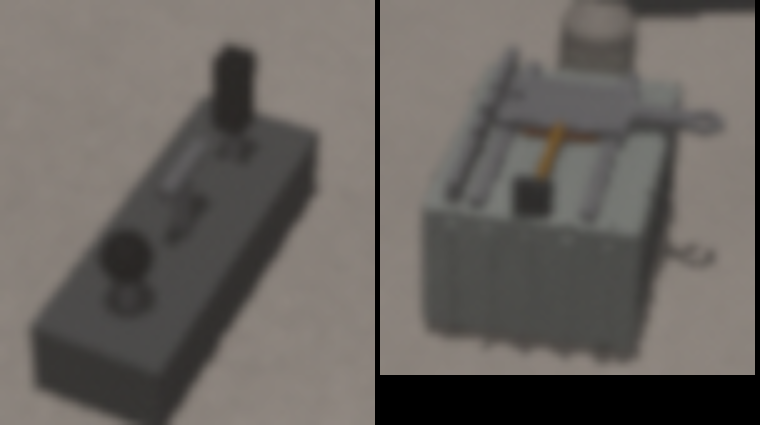

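Run:
```python
from h import *
np.set_printoptions(precision=4,suppress=True)
for n in('top','side'):
    p,d=camera(n)
    for l in('pull_rod','rod_grip','eyelet','shutter','lamp','rack','ball_rod','tee_rod','jar','vial','beaker','reagent_bottle','dish'):
        r=trace(l,n)
        if r:
            m=r[0]['pixels'];np.save(f'pics/m_{n}_{l}.npy',m);v,u=np.nonzero(m)
            dd=d[m];print(n,l,round(r[0]['score'],2),m.sum(),u.mean(),v.mean(),(u.min(),u.max(),v.min(),v.max()),px2w(n,u.mean(),v.mean(),np.median(dd[dd>0])))
    np.save(f'pics/d_{n}.npy',d)
for n in('top','side'):
    camera(n)
    for l in('ball_rod','tee_rod','jar','vial','beaker','reagent_bottle','dish'):
        for m in mark_of(l,n)[:1]: print(n,l,m)
# rack & lamp top from top mask
for l,z in(('rack',.045),('lamp',.1)):
    m=np.load(f'pics/m_top_{l}.npy');c=max(cv2.findContours(m.astype(np.uint8),0,1)[0],key=len)[:,0]
    w=np.array([onz('top',a,b,z)[:2] for a,b in c]);
    r=cv2.minAreaRect((w*1000).astype(np.float32));print(l,r)
```

```text
top pull_rod 0.46 4178 324.69267592149356 204.3726663475347 (np.int64(285), np.int64(362), np.int64(176), np.int64(241)) [ 0.5458 -0.1771  0.1049]
top rod_grip 0.43 57 207.3684210526316 200.2280701754386 (np.int64(203), np.int64(211), np.int64(196), np.int64(204)) [0.5515 0.1412 0.11  ]
top eyelet 0.88 1068 335.19943820224717 206.21722846441946 (np.int64(297), np.int64(349), np.int64(185), np.int64(240)) [ 0.5402 -0.2039  0.1116]
top shutter 0.89 991 335.00807265388494 205.57214934409689 (np.int64(296), np.int64(349), np.int64(185), np.int64(241)) [ 0.5419 -0.2033  0.1121]
top lamp 0.58 4108 324.2906523855891 204.25632911392404 (np.int64(285), np.int64(362), np.int64(176), np.int64(241)) [ 0.546  -0.176   0.1051]
top rack 0.97 1344 191.49181547619048 198.91294642857142 (np.int64(156), np.int64(224), np.int64(179), np.int64(218)) [0.5645 0.1961 0.0452]
top ball_rod 0.33 1087 334.6816927322907 206.04047838086476 (np.int64(296), np.int64(349), np.int64(185), np.int64(241)) [ 0.5407 -0.2024  0.1118]
top jar 0.73 192 286.6197916666667 139.77083333333334 (np.int64(280), np.int64(293), np.i
[... 2569 characters left out ...]
8, -0.423, -0.0009], 'score': 0.96}
top dish {'position': [0.7671, 0.0582, 0.0035], 'score': 0.69}
side ball_rod {'position': [0.5833, 0.2584, 0.0106], 'score': 0.4}
side tee_rod {'position': [0.5679, 0.2045, 0.0147], 'score': 0.51}
side jar {'position': [0.7556, -0.0784, -0.0014], 'score': 0.72}
side vial {'position': [0.381, -0.0349, -0.0005], 'score': 0.68}
side beaker {'position': [0.5312, 0.4273, 0.0033], 'score': 0.7}
side dish {'position': [0.7667, 0.0524, -0.0009], 'score': 0.59}
rack ((566.8931274414062, 199.23800659179688), (194.24322509765625, 71.76710510253906), 76.37303161621094)
lamp ((536.8605346679688, -174.98046875), (208.426513671875, 175.77865600585938), 88.33912658691406)
```

>>> {"name": "step_arm", "arguments": {"moves": [[0.5,[34.2,-47.2,2],-1.48],[0.5,[34.2,-47.2,2],-1.48],[0.5,[34.2,-47.2,2],-1.48],[0.5,[34.2,-47.2,2],-1.48],[0.5,[34.2,-47.2,2],-1.48],[0.5,[34.2,-47.2,2],-1.48],[0.5,[34.2,-47.2,2],-1.48],[0.5,[34.2,-47.2,2],-1.48],[0.5,[34.2,-47.2,2],-1.48],[0.5,[34.2,-47.2,2],-1.48],[0.5,[34.2,-47.2,2],-1.48],[0.5,[34.2,-47.2,2],-1.48],[0.5,[34.2,-47.2,2],-1.48],[0.5,[34.2,-47.2,2],-1.48]], "squeeze": 40}}

```text
time_s: 4.3
ee_pos: [0.5514, 0.143, 0.2015]
tcp_rot: [-0.0, 0.786, 0.618, -0.0]
contact_force: [0.2, -0.7, -0.2]
finger_gap: 0.0715
```

>>> {"name": "step_arm", "arguments": {"moves": [[0.5,[0,0,-4],0],[0.5,[0,0,-7],0],[0.5,[0,0,-7.5],0],[0.5,[0,0,-7.5],0]]}}

```text
time_s: 4.7
ee_pos: [0.55, 0.144, 0.1257]
tcp_rot: [-0.001, 0.786, 0.619, -0.001]
contact_force: [0.2, -0.4, -0.1]
finger_gap: 0.071
```

Run:
```python
from h import *
p,_=snap('side','s1.png');q,_=snap('top','t1.png')
a=cv2.resize(p[150:290,200:320],None,fx=4,fy=4);b=cv2.resize(q[150:250,145:245],None,fx=4,fy=4)
b=cv2.copyMakeBorder(b,0,a.shape[0]-b.shape[0],0,0,0);m=np.hstack([a,b])[:600,:];print(m.shape);cv2.imwrite('pics/z1.png',cv2.resize(m,None,fx=.88,fy=.88))
print(state()['ee_pos'])
```

```text
(560, 880, 3)
[0.55219332 0.14389906 0.12850999]
```

View pics/z1.png

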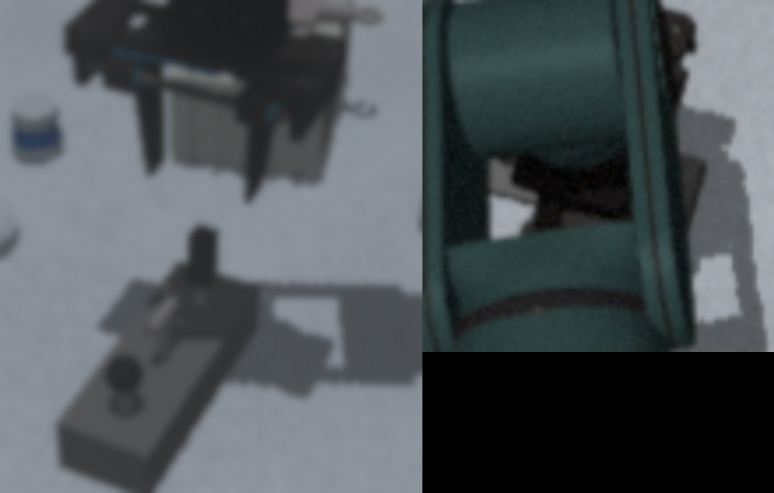

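The side view shows the open fingers straddling the square head (crop (205,255)); the top view is blocked by the arm. I'll descend and grip.

>>> {"name": "step_arm", "arguments": {"moves": [[0.5,[0,-0.1,-3],0],[0.5,[0,-0.1,-5.75],0],[0.5,[0,-0.1,-5.75],0],[0.5,[0,-0.1,-5.75],0],[-1,[0,-0.1,-5.75],0],[-1,[0,-0.1,-5.75],0],[-1,[0,-0.1,-5.75],0],[-1,[0,-0.1,-5.75],0],[-1,[0,-0.1,-5.75],0],[-1,[0,-0.1,-5.75],0],[-1,[0,-0.1,-5.75],0],[-1,[0,-0.1,-5.75],0]], "squeeze": 45}}

```text
time_s: 6.0
ee_pos: [0.5521, 0.1429, 0.0709]
tcp_rot: [0.0, 0.786, 0.618, 0.001]
contact_force: [0.5, -0.6, -0.8]
finger_gap: 0.0173
```

Run:
```python
from h import *
np.set_printoptions(precision=4,suppress=True)
p,_=snap('side','s2.png')
cv2.imwrite('pics/z2.png',cv2.resize(p[130:290,190:330],None,fx=4,fy=3.7))
s=state();print(s['ee_pos'],s['finger_gap'],s['contact_force'],s['torque'])
```

```text
[0.5522 0.1429 0.071 ] 0.017185274427623992 [ 0.5505 -0.0205  0.3775] [-0.0974  0.0929 -0.0585]
```

View pics/z2.png

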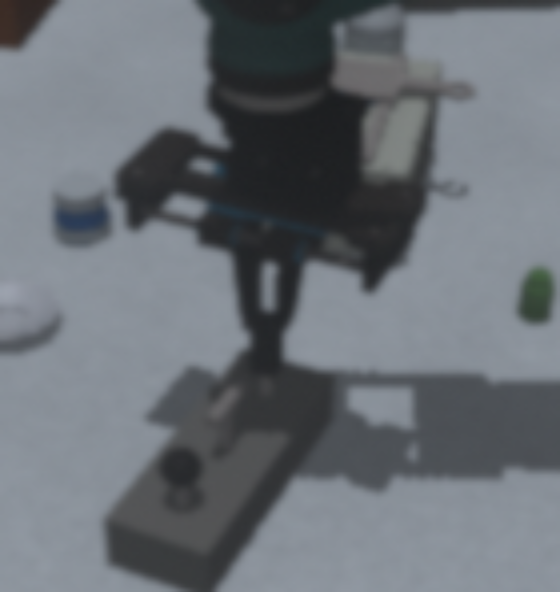

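The fingers hold the head (gap 17 mm). Next I'll lift straight up.

>>> {"name": "step_arm", "arguments": {"moves": [[-1,[0,0,1.5],0],[-1,[0,0,3],0],[-1,[0,0,5],0],[-1,[0,0,9],0],[-1,[0,0,13],0],[-1,[0,0,16],0],[-1,[0,0,16],0]]}}

```text
time_s: 6.75
ee_pos: [0.5553, 0.1434, 0.2393]
tcp_rot: [0.003, 0.786, 0.618, 0.006]
contact_force: [0.4, 0.1, -0.8]
finger_gap: 0.0176
```

Run:
```python
from h import *
np.set_printoptions(precision=4,suppress=True)
# lamp yaw and eyelet refine from initial top picture
t=cv2.imread('pics/top0.png')
cv2.imwrite('pics/z3.png',cv2.resize(t[172:248,282:368],None,fx=8,fy=7.8,interpolation=cv2.INTER_CUBIC))
s=state();print(s['ee_pos'],s['finger_gap'],s['contact_force'])
p,_=snap('side','s3.png');cv2.imwrite('pics/z4.png',cv2.resize(p[90:290,190:330],None,fx=4,fy=3))
```

```text
[0.5553 0.1434 0.2393] 0.017601808474258653 [ 0.3854  0.1035 -0.7578]
```

View pics/z3.png

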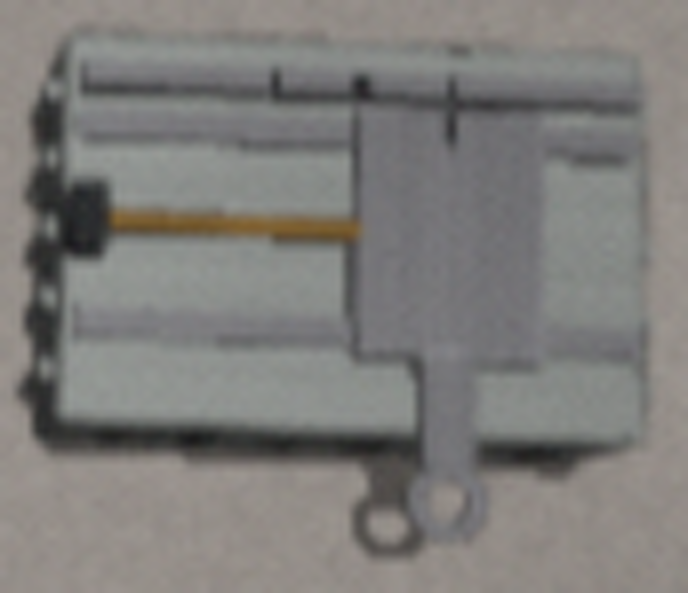

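View pics/z4.png

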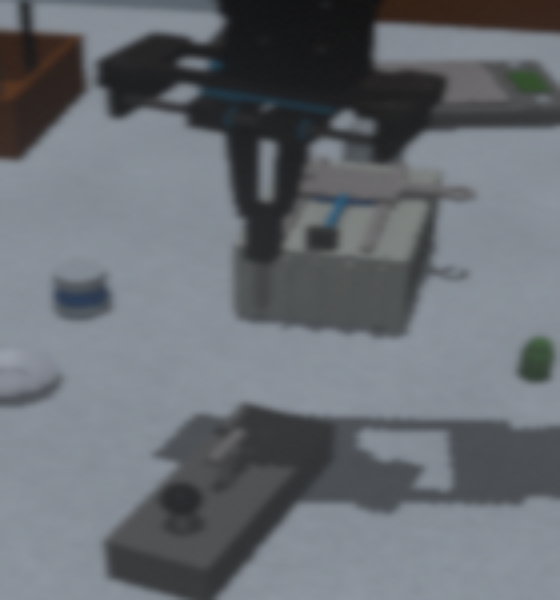

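Run:
```python
from h import *
np.set_printoptions(precision=4,suppress=True)
s=cv2.imread('pics/side0.png');cv2.imwrite('pics/z5.png',cv2.resize(s[140:170,265:315],None,fx=14,fy=14,interpolation=cv2.INTER_CUBIC))
f=lambda X,Y:(282+(X+.5)/8-.5,172+(Y+.5)/7.8-.5)
E=onz('top',*f(447,498),.1125);print('eye',E)
T=[onz('top',*f(x,y),.116) for x,y in((277,85),(361,88),(450,90))];print(T)
d=T[0]-T[2];print('y dir',np.degrees(np.arctan2(d[1],d[0])),np.linalg.norm(d))
a=onz('top',*f(62,425),.1);b=onz('top',*f(640,442),.1);d=a-b;print('front edge',np.degrees(np.arctan2(d[1],d[0])),np.linalg.norm(d))
a=onz('top',*f(75,38),.1);b=onz('top',*f(640,55),.1);d=a-b;print('back edge',np.degrees(np.arctan2(d[1],d[0])),np.linalg.norm(d))
v=T[1]-E;print('eye->tick yaw',np.arctan2(v[1],v[0])-np.arctan2(30,143),np.linalg.norm(v[:2]),'exp',np.hypot(143,30))
print('eye in side',w2px('side',E))
```

```text
eye [ 0.4621 -0.2075  0.1125]
[array([ 0.6039, -0.153 ,  0.116 ]), array([ 0.6032, -0.1814,  0.116 ]), array([ 0.603 , -0.2115,  0.116 ])]
y dir 89.12592088653989 0.058499490088726895
front edge 89.21655808213502 0.1943433032389745
back edge 89.04025425128016 0.19483533818362084
eye->tick yaw -0.024222468993080226 0.14348963979288099 exp 146.11296999240005
eye in side [[303.9262 152.6253]]
```

View pics/z5.png

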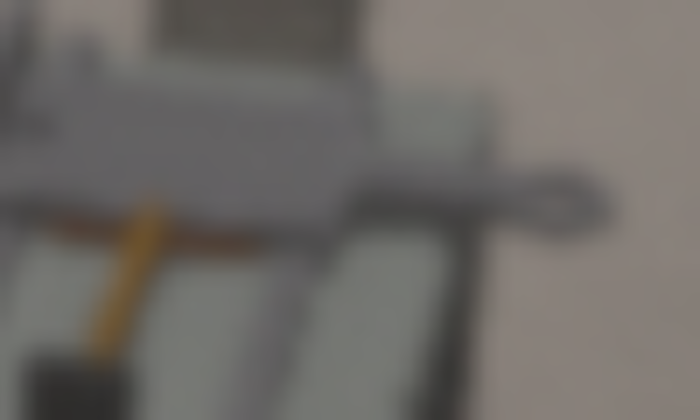

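Run:
```python
from h import *
np.set_printoptions(precision=4,suppress=True)
a,d=ray('top',337.4,235.4);b,e=ray('side',304.4,154.0)
n=lambda x:x/np.linalg.norm(x);d=n(d);e=n(e)
A=np.c_[d,-e];st=np.linalg.lstsq(A,b-a,rcond=None)[0];print(a+st[0]*d,b+st[1]*e)
print(onz('side',304.4,154.0,.1125), onz('top',337.4,235.4,.1125))
for X in([.462,-.2075,.1125],[.462,-.2025,.1125],[.467,-.2075,.1125],[.462,-.2075,.1175]):print(w2px('side',X),w2px('top',X))
# consistency check: gripped rod tip in side picture s3
s=state();print(s['ee_pos'],w2px('side',s['ee_pos']-[0,0,.056]),w2px('side',s['ee_pos']-[0,0,.006]))
p=cv2.imread('pics/s3.png');cv2.imwrite('pics/z6.png',cv2.resize(p[165:205,235:275],None,fx=14,fy=14,interpolation=cv2.INTER_CUBIC))
```

```text
[ 0.4625 -0.2087  0.1069] [ 0.4602 -0.2087  0.1068]
[ 0.4598 -0.1986  0.1125] [ 0.4622 -0.2074  0.1125]
[[303.9666 152.6275]] [[337.444  235.4608]]
[[303.8318 153.355 ]] [[335.5505 235.4285]]
[[302.46   152.4709]] [[337.3901 233.5629]]
[[304.0886 151.3038]] [[337.8965 235.3601]]
[0.5538 0.1432 0.2357] [[256.2884 193.2632]] [[256.4391 176.2632]]
```

View pics/z6.png

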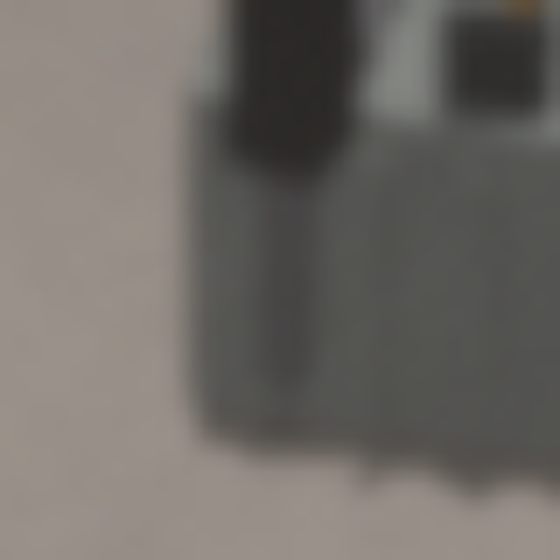

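>>> {"name": "step_arm", "arguments": {"moves": [[-1,[-9.2,-35.1,0],-1.35],[-1,[-9.2,-35.1,0],-1.35],[-1,[-9.2,-35.1,0],-1.35],[-1,[-9.2,-35.1,0],-1.35],[-1,[-9.2,-35.1,0],-1.35],[-1,[-9.2,-35.1,0],-1.35],[-1,[-9.2,-35.1,0],-1.35],[-1,[-9.2,-35.1,0],-1.35],[-1,[-9.2,-35.1,0],-1.35],[-1,[-9.2,-35.1,-4],-1.35],[-1,[-9.2,-35.1,-4],-1.35],[-1,[-9.2,-35.1,-4],-1.35],[-1,[-9.2,-35.1,-4],-1.35],[-1,[-9.2,-35.1,-4],-1.35]]}}

```text
time_s: 8.2
ee_pos: [0.4626, -0.208, 0.1974]
tcp_rot: [0.005, 1.0, -0.008, 0.003]
contact_force: [0.2, -0.1, -1.0]
finger_gap: 0.0175
```

Run:
```python
from h import *
np.set_printoptions(precision=4,suppress=True)
p,_=snap('side','s4.png');snap('top','t4.png');s=state();print(s['time_s'],s['ee_pos'],s['tcp_rot'],s['finger_gap'],s['contact_force'])
p=cv2.imread('pics/s4.png');cv2.imwrite('pics/z7.png',cv2.resize(p[130:175,260:320],None,fx=12,fy=12,interpolation=cv2.INTER_CUBIC))
print('tip',w2px('side',s['ee_pos']-[0,0,.056]),'shoulder',w2px('side',s['ee_pos']-[0,0,.006]))
print(mark_of('eyelet','side')[:1])
camera('side');print(mark_of('pull_rod','side')[:2])
```

```text
8.3 [ 0.4625 -0.208   0.1972] [ 0.0047  1.     -0.0081  0.003 ] 0.017541171428401985 [-0.5236  0.1437 -0.9616]
tip [[304.5337 144.8709]] shoulder [[305.8031 130.9903]]
[{'position': [0.4552, -0.2084, 0.1109], 'score': 0.78}]
[{'position': [0.4641, -0.2083, 0.144], 'score': 0.48}]
```

View pics/z7.png

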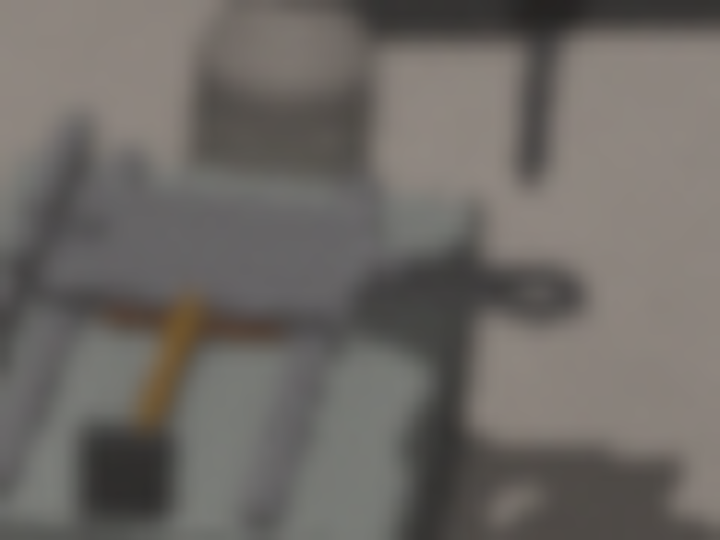

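View pics/t4.png

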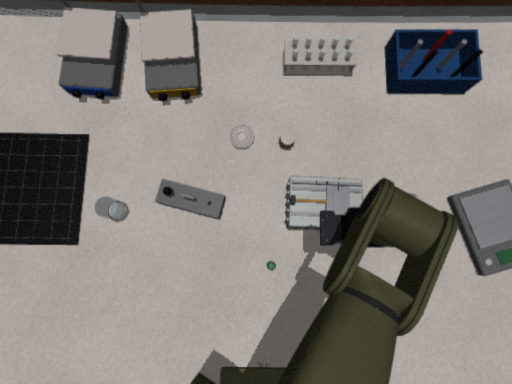

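>>> {"name": "step_arm", "arguments": {"moves": [[-1,[-0.4,0,-1],0],[-1,[-0.4,0,-1.9],0],[-1,[-0.4,0,-1.9],0],[-1,[-0.4,0,-1.9],0]]}}

```text
time_s: 8.85
ee_pos: [0.4576, -0.2077, 0.1765]
tcp_rot: [0.004, 1.0, -0.008, 0.002]
contact_force: [-0.3, 0.2, -1.0]
finger_gap: 0.0171
```

Run:
```python
from h import *
np.set_printoptions(precision=1,suppress=True,linewidth=200)
s=state();print(s['time_s'],(s['ee_pos']*1e4).round(),s['tcp_rot'].round(4),s['contact_force'])
ims=[camera('side')[0].astype(float) for _ in range(4)]
p=np.mean(ims,0);cv2.imwrite('pics/s5.png',p[:,:,::-1])
cv2.imwrite('pics/z8.png',cv2.resize(p[130:170,280:320,::-1],None,fx=14,fy=14,interpolation=cv2.INTER_CUBIC))
g=p.mean(2);print('cols 294..312')
for v in range(134,160):print(v,g[v,294:313])
print('tip',w2px('side',s['ee_pos']-[0,0,.056]),w2px('side',[.462,-.2075,.1095]))
```

```text
8.85 [ 4576. -2077.  1765.] [ 0.  1. -0.  0.] [-0.3  0.2 -1. ]
cols 294..312
134 [119.4 119.5 120.1 120.2 119.6 119.9 120.2 118.9 112.4  91.9  61.8  40.6  35.2  36.2  47.8  81.3 114.8 129.2 131.7]
135 [131.1 131.4 131.3 131.4 131.4 131.1 131.2 130.2 121.9  96.8  63.2  40.6  35.6  37.4  52.1  86.6 117.8 130.8 133.3]
136 [133.1 133.6 133.6 133.5 134.2 134.2 134.  132.4 122.8  95.7  61.6  40.6  36.6  39.2  58.7  93.4 120.6 131.6 133.3]
137 [134.2 134.9 134.8 135.1 134.9 135.1 135.2 133.5 123.8  97.4  66.1  45.2  39.6  45.3  68.8 102.8 124.9 132.8 133.7]
138 [135.4 136.2 136.2 135.8 135.3 135.6 135.1 134.2 127.5 109.2  83.8  60.7  52.6  62.5  87.2 114.3 129.1 133.5 134.3]
139 [135.8 136.2 136.3 135.6 135.1 135.  135.  134.7 132.1 122.5 102.7  77.5  68.6  84.8 108.  125.3 132.5 134.2 134.8]
140 [135.5 136.2 136.1 134.8 134.2 134.  135.  135.2 134.2 127.6 108.8  83.   77.5  98.2 120.2 130.6 134.2 135.2 134.9]
141 [135.8 136.2 136.2 135.3 135.2 134.4 135.3 135.2 134.2 126.7 106.2  81.7  80.7 103.8 124.6 133.  134.8 135.3 135.5]
142 [136.2 136.4 136.2 135.6 135.1 135.2 135.7 135.7 134.1 125.
[... 1550 characters left out ...]
 79.2  78.7  80.6  80.2  78.4  83.5 100.4 121.2 131.1 133.2 133.2]
156 [ 68.7  68.2  66.8  65.6  68.1  82.8 100.9 107.  101.8  95.2  90.9  90.9  95.8 104.  114.3 125.7 131.5 132.8 132.8]
157 [ 69.5  68.6  67.2  65.1  69.8  91.2 115.2 124.4 123.4 119.  114.8 114.7 119.2 124.  127.  130.7 131.9 132.5 133. ]
158 [ 74.2  70.2  67.2  64.   70.6  94.5 120.2 130.8 132.2 131.2 129.1 128.7 129.9 130.6 131.2 131.6 131.8 132.2 132.2]
159 [ 87.8  78.   69.2  63.6  71.2  97.7 122.2 132.2 133.8 134.  132.8 132.5 131.8 131.4 131.2 131.3 131.3 131.2 131.2]
tip [[305.5 150.6]] [[303.9 153.4]][ WARN:0@3.392] global loadsave.cpp:1063 imwrite_ Unsupported depth image for selected encoder is fallbacked to CV_8U.
```

View pics/z8.png

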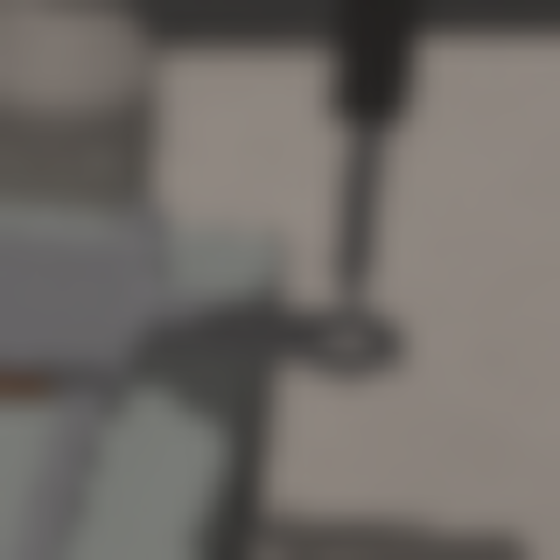

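>>> {"name": "step_arm", "arguments": {"moves": [[-1,[-0.05,0.1,0],0],[-1,[-0.05,0.1,-0.7],0],[-1,[-0.05,0.1,-1.4],0],[-1,[-0.05,0.1,-2.0],0],[-1,[-0.05,0.1,-2.0],0],[-1,[-0.05,0.1,-2.0],0]]}}

```text
time_s: 9.65
ee_pos: [0.4576, -0.2069, 0.1573]
tcp_rot: [0.004, 1.0, -0.008, 0.002]
contact_force: [0.4, -0.1, -1.1]
finger_gap: 0.0176
```

Run:
```python
from h import *
s=state();print(s['time_s'],(s['ee_pos']*1e4).round(),s['tcp_rot'].round(4),s['contact_force'],s['torque'],s['finger_gap'])
p,_=snap('side','s6.png')
cv2.imwrite('pics/z9.png',cv2.resize(p[130:170,265:320,::-1],None,fx=14,fy=14,interpolation=cv2.INTER_CUBIC))
```

```text
9.65 [ 4576. -2069.  1573.] [ 0.0044  1.     -0.0082  0.0024] [ 0.43925944 -0.08768886 -1.13842722] [-0.11001227  0.19333483  0.02227348] 0.01756247118133979
```

View pics/z9.png

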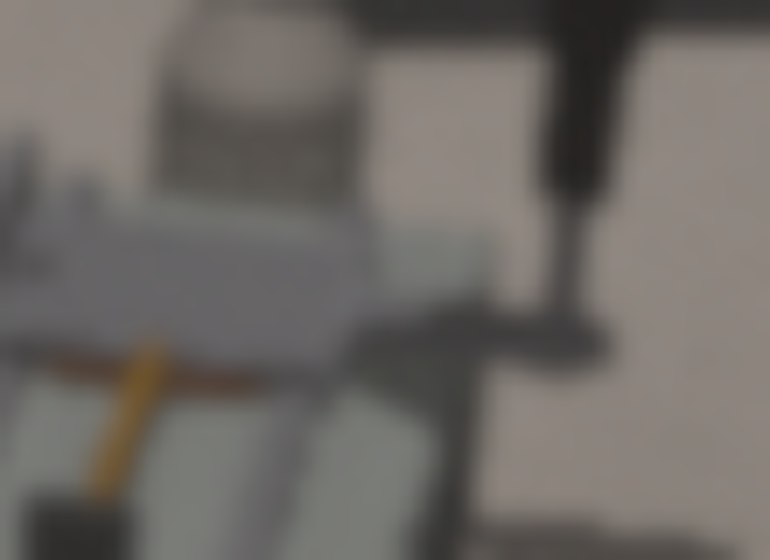

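The tip has filled the bore at crop (565,340) with no contact force, so I'll go on down.

>>> {"name": "step_arm", "arguments": {"moves": [[-1,[0,0,-0.8],0],[-1,[0,0,-1.6],0],[-1,[0,0,-2.3],0],[-1,[0,0,-2.7],0],[-1,[0,0,-2.7],0],[-1,[0,0,-2.7],0]]}}

```text
time_s: 10.3
ee_pos: [0.4579, -0.207, 0.1306]
tcp_rot: [0.005, 1.0, -0.008, 0.003]
contact_force: [-0.2, 0.9, -0.6]
finger_gap: 0.0175
```

Run:
```python
from h import *
s=state();print(s['time_s'],(s['ee_pos']*1e4).round(),s['tcp_rot'].round(4),s['contact_force'],s['torque'],s['finger_gap'])
p,_=snap('side','s7.png');snap('top','t7.png')
cv2.imwrite('pics/z10.png',cv2.resize(p[130:170,265:320,::-1],None,fx=14,fy=14,interpolation=cv2.INTER_CUBIC))
```

```text
10.3 [ 4579. -2070.  1306.] [ 0.0046  1.     -0.0082  0.0027] [-0.21057217  0.85831246 -0.61710235] [-0.00559296  0.20873268 -0.04891694] 0.017513704829788805
```

View pics/z10.png

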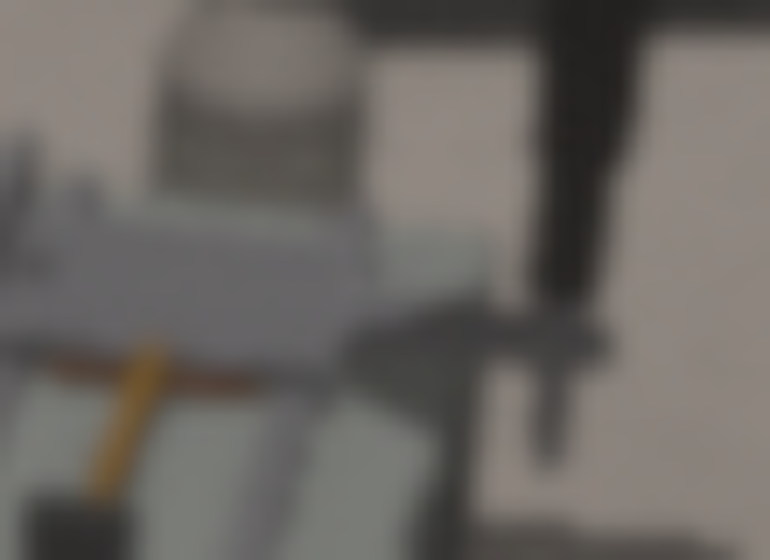

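View pics/t7.png

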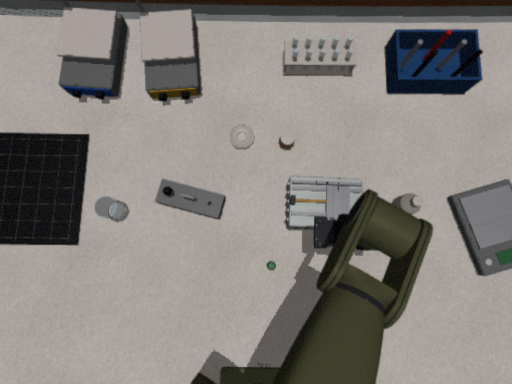

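The tip shows below the ring at crop (550,460). Next I'll slide the shutter.

>>> {"name": "step_arm", "arguments": {"moves": [[-1,[0,0.4,0],0],[-1,[0,0.8,0],0],[-1,[0.02,1.2,0],0],[-1,[0.02,1.6,0],0],[-1,[0.03,2.0,0],0],[-1,[0.04,2.4,0],0],[-1,[0.05,2.8,0],0],[-1,[0.05,3.1,0],0],[-1,[0.05,3.2,0],0],[-1,[0.05,3.2,0],0],[-1,[0.05,3.2,0],0],[-1,[0.05,3.2,0],0]]}}

```text
time_s: 11.6
ee_pos: [0.4589, -0.1753, 0.1314]
tcp_rot: [0.005, 1.0, -0.008, 0.003]
contact_force: [0.8, -3.8, 1.3]
finger_gap: 0.0173
```

```bash
cat > look.py <<'E'
from h import *
import sys
k=sys.argv[1]
s=state();print(s['time_s'],(s['ee_pos']*1e4).round(),s['tcp_rot'].round(4),s['contact_force'],s['torque'],s['finger_gap'])
p=np.mean([camera('top')[0].astype(np.float32) for _ in range(4)],0).astype(np.uint8);cv2.imwrite(f'pics/t{k}.png',p[:,:,::-1])
q,_=snap('side',f's{k}.png')
a=cv2.resize(p[172:248,282:368,::-1],None,fx=8,fy=7.8,interpolation=cv2.INTER_CUBIC);cv2.imwrite(f'pics/zt{k}.png',a)
cv2.imwrite(f'pics/zs{k}.png',cv2.resize(q[130:175,250:320,::-1],None,fx=11,fy=11,interpolation=cv2.INTER_CUBIC))
E
python3 look.py 8
```

```text
11.6 [ 4589. -1753.  1314.] [ 0.0049  0.9999 -0.0083  0.0033] [ 0.8025597  -3.81387528  1.3042631 ] [-0.95343402  0.00481363 -0.00540424] 0.01727368965251692
```

View pics/zt8.png

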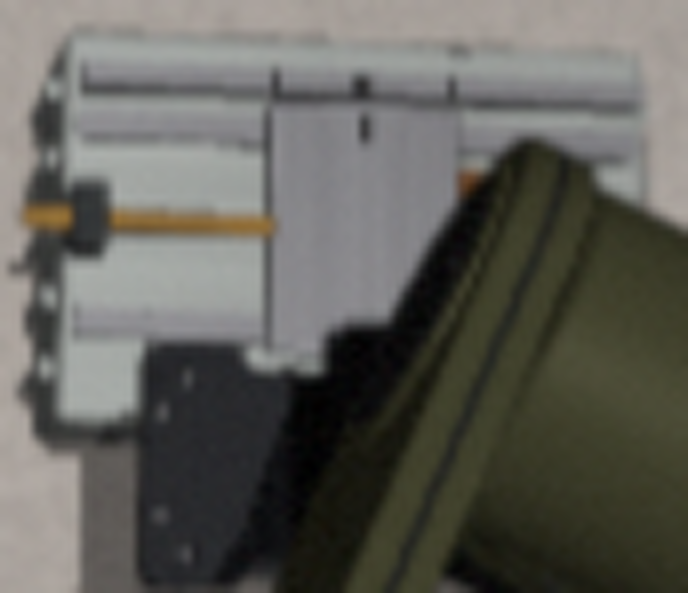

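View pics/zs8.png

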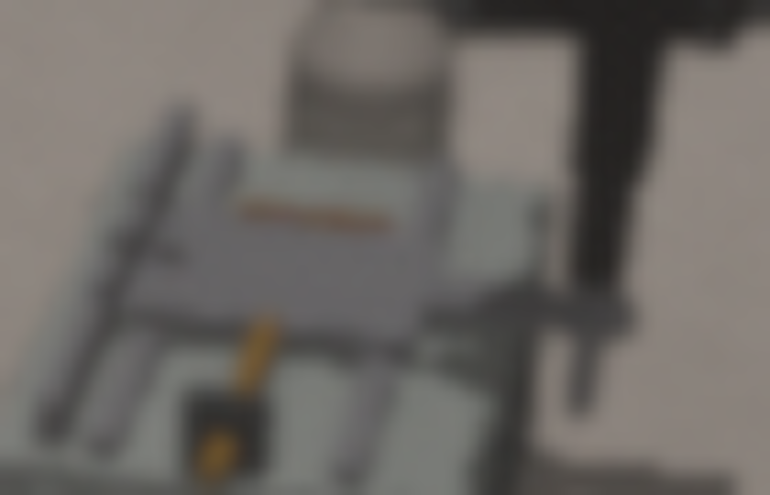

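```bash
cat > edge.py <<'E'
from h import *
import sys
np.set_printoptions(precision=2,suppress=True,linewidth=200)
def darkcen(g,v,lo,hi):
    r=g[v,lo:hi].astype(float); b=np.median(r); w=np.clip(b-r-6,0,None); return (w*np.arange(lo,hi)).sum()/w.sum() if w.sum()>0 else np.nan
def edge(g,v,lo,hi):  # dark gap line min w/ gradient centroid
    r=g[v,lo:hi].astype(float);d=np.abs(np.diff(r));return (d*(np.arange(lo,hi-1)+.5)).sum()/d.sum()
for f in ['top0','t'+sys.argv[1]]:
    g=cv2.cvtColor(cv2.imread(f'pics/{f}.png'),6)
    print(f)
    for lo,hi in((312,321),(322,331),(333,343)):
        print(lo,[round(float(darkcen(g,v,lo,hi)),2) for v in range(180,192)])
    lo=(320,332) if f=='top0' else (309,321)
    print('plate edge',np.array([edge(g,v,*lo) for v in range(203,214)]))
E
python3 edge.py 8
```

```text
top0
312 [316.0, 316.03, 316.0, 316.0, nan, nan, nan, nan, nan, nan, nan, nan]
322 [nan, 326.65, 326.73, 326.71, 327.09, nan, 326.0, 326.0, 326.04, 326.0, 326.0, 326.0]
333 [nan, 338.0, 338.0, 338.01, 338.0, 340.5, 338.0, 337.83, 337.84, 337.82, 338.0, 338.0]
plate edge [325.38 325.28 325.19 325.18 325.39 325.27 325.22 325.12 325.14 325.08 325.5 ]
t8
312 [316.0, 316.0, 315.98, 316.0, nan, nan, 315.0, 315.0, 315.0, 315.0, 314.07, 315.0]
322 [nan, 326.68, 326.77, 326.73, 326.62, nan, 327.25, 327.24, 327.24, 327.25, 327.17, nan]
333 [nan, 338.0, 338.0, 338.03, 338.0, 341.67, nan, nan, 339.0, 339.0, 339.0, 340.02]
plate edge [314.81 314.82 314.85 314.66 314.77 314.78 314.95 314.86 314.72 314.93 315.02]
```

>>> {"name": "step_arm", "arguments": {"moves": [[-1,[0,0.1,0],0],[-1,[0,0.16,0],0],[-1,[0,0.16,0],0],[-1,[0,0.16,0],0],[-1,[0,0.16,0],0],[-1,[0,0.16,0],0]]}}

```text
time_s: 12.45
ee_pos: [0.4588, -0.1737, 0.1312]
tcp_rot: [0.005, 1.0, -0.008, 0.003]
contact_force: [1.1, -3.9, 0.5]
finger_gap: 0.0175
```

```bash
python3 look.py 9;python3 edge.py 9|tail -5
```

```text
12.45 [ 4588. -1737.  1312.] [ 0.0048  0.9999 -0.0083  0.0032] [ 1.12009044 -3.92371361  0.46806511] [-1.03016793 -0.03981561 -0.01288454] 0.017480845766369865
t9
312 [316.0, 316.0, 315.98, 316.0, nan, nan, 315.0, 315.0, 315.0, 314.8, 313.39, 314.33]
322 [nan, 326.7, 326.78, 326.73, 326.68, nan, 326.49, 326.52, 326.53, 326.52, 326.54, nan]
333 [nan, 338.0, 338.0, 338.04, 338.0, 341.56, 335.5, nan, nan, nan, nan, 340.42]
plate edge [314.01 314.28 313.89 314.02 313.8  314.46 313.85 314.16 313.88 314.22 314.42]
```

View pics/zt9.png

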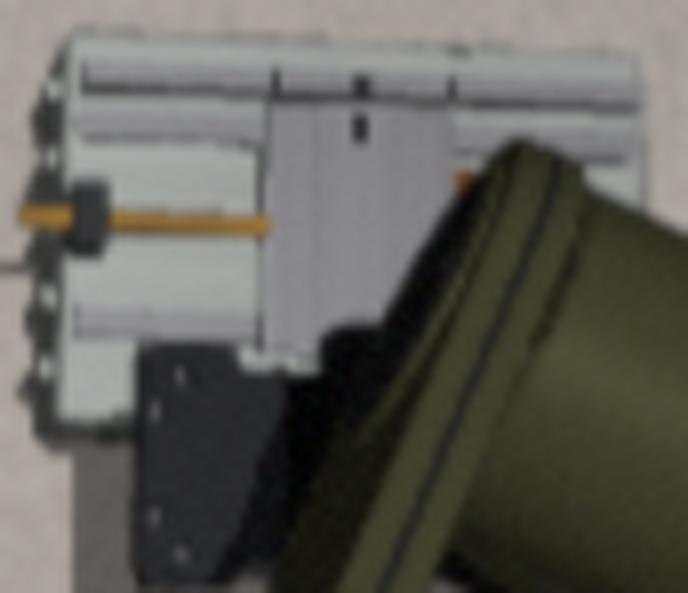

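```bash
python3 look.py 10;python3 edge.py 10|tail -5; python3 -c "
from rig import state;s=state();print(s['time_s'],s['ee_pos'],s['contact_force'])"
```

```text
12.7 [ 4588. -1737.  1312.] [ 0.0049  0.9999 -0.0083  0.0032] [ 0.53195445 -3.44702772 -0.21993495] [-1.08496376 -0.08847666 -0.01672355] 0.017512021496832463
t10
312 [316.0, 316.0, 316.0, 316.0, 316.0, nan, 315.0, 315.0, 315.0, 315.0, 313.39, 314.32]
322 [nan, 326.7, 326.77, 326.74, 326.67, nan, 326.52, 326.53, 326.51, 326.51, 326.51, nan]
333 [nan, 338.0, 338.0, 338.05, 338.0, 341.69, 337.0, nan, nan, nan, nan, 340.42]
plate edge [314.33 314.56 314.28 314.41 314.27 314.01 314.52 314.57 314.46 314.03 314.11]
12.95 [ 0.45877591 -0.1737265   0.13120689] [ 1.22778658 -4.31731999  0.78835977]
```

View pics/zs10.png

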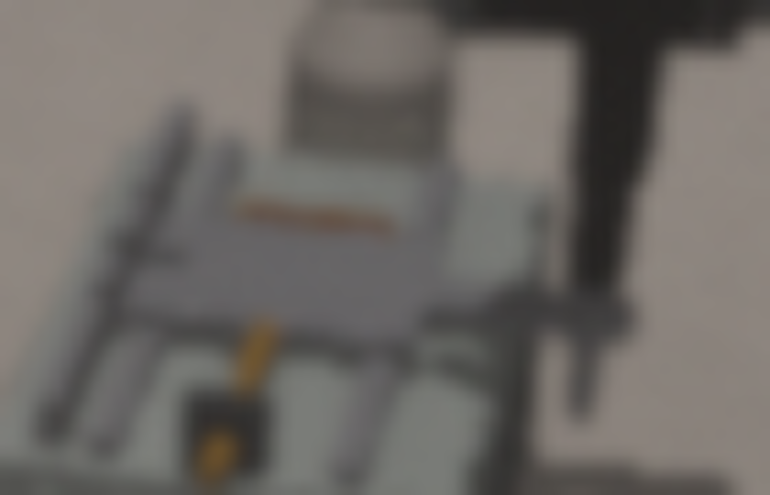

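View pics/t10.png

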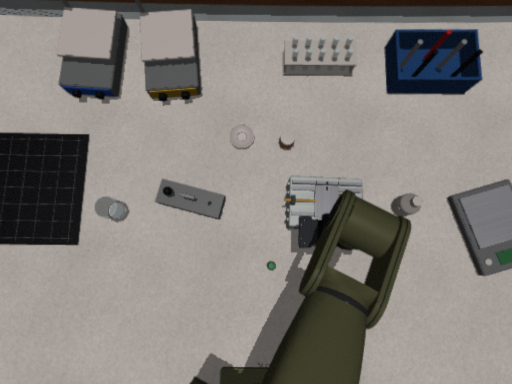

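The pointer sits at the middle tick (326.5 px against 326.7 px). The spring force is about 4 N, the rod goes through the eyelet, and the bystanders haven't moved. I'm handing in.

```bash
python3 -c "
from rig import *
sign_off();s=state();print(s['time_s'],s['ee_pos'],s['contact_force'],s['finger_gap'])"
```

```text
the job is handed in; nothing more can be done
the job is handed in; nothing more can be done
```

I took the square-headed rod out of the rack, put it about 37 mm down through the eyelet, and slid the shutter to about half travel. I handed in at about 13 s, still gripping the rod and holding the shutter there.

**Travel:** the pointer was within about 0.5 mm of the middle tick in the top view. Travel measured about 30.5 mm from the plate edge in the first picture after the last move, and slightly less in the next one. It may therefore be a few tenths of a millimetre past half.

**Force:** the push on the rod read 3.4–4.3 N, which fits the 4.2 N given for half travel. The arm's pose stayed steady over the last readings.

**Clearance:** the fingertips were about 18 mm above the shutter, worked out from the arm pose. The side view showed the rod's tip below the ring.

**Other things on the bench:** all appeared where they were in the last top picture.

**Disagreement:** the two cameras put the eyelet about 4 mm apart in x. I settled it by comparing the rod with the eyelet in the side view, and the rod went in without contact force.

**Not checked:** `sign_off()` blocked any later reading, so I have no measurement of the second after hand-in.

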